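# Back the strap winch off one notch

### The arm

A 6-joint arm with a two-finger parallel gripper is mounted at the origin on a cart in front of the work surface, level with it; the furniture and walls round the work are solid. World frame = base frame: x ahead of the robot, y to its left, z up, the work surface at z = 0. Lengths are in mm, angles in degrees, forces in N, time in s.
With the tool pointing down it reaches from about 350 to 850 mm from the base axis. Payload 8.1 kg.
Tool frame: the origin (TCP) lies at the very end of the fingers, on their centre line; the grasp point (between the pads) lies 19 mm behind it; z points along the fingers, y is the direction in which the jaws open and shut (so a half turn about z gives the same grasp; the last joint's range is limited). The gripper opens to 85 mm and grips with 20 to 120 N. Pads are 22 mm wide; open, the fingers measure 114 mm over their backs; the gripper's body (76 mm by 85 mm) begins 54 mm behind the grasp point. The pads swing forward as they close: fully open they stand 13 mm farther back than shut.
Start: joints at [-68.319, 7.471, 85.268, -0, 87.261, -4.893], TCP at [268.43, -536.611, 231.292] pointing down, gripper open.
Joint ranges: [-169.43, 169.43], [-51.17, 129.36], [1.28, 143.12], [-76.62, 256.62], [0, 156.53], [-152.29, 152.29]. Speed limits (degrees/s): [136.94, 136.94, 159.86, 180, 180, 180].

### API

Orientations are given as [roll, pitch, yaw] about the fixed x, y, z axes, in that order (R = Rz(yaw) Ry(pitch) Rx(roll)).
In Python, from bench import r gives the robot as it stands.
- The arm moves only by the shell command python3 -m crank 'ROWS' [OPENING] [FORCE]. ROWS is JSON, a list that holds one entry, the list of rows, each a list of 6 numbers: the shift along the tool's x, y, z in m, then the turn, a rotation vector about the tool's x, y, z in rad. A call has 1 to 10 rows; each row is the pose to reach, as a shift and turn from the pose measured when the call began, along the tool's axes at that moment; what a row does not reach only later rows make up. A row lasts 1/8 s, in which the tool goes at most 62.5 mm and 10.7 degrees, less where a joint would pass 70% of its speed; a pose out of reach is approached as far as the arm can. A call with a gripper value outside its range is refused whole. OPENING is the closure, from 0 (fully open) to 1 (shut), set as the call begins (- or left out, the last holds). The fingers move at their own pace and stop on an object; FORCE is the grip in N (left out, the last holds). Time passes only in rows, so rows that repeat a pose let the fingers close. It gives the time, the measured TCP pose, the force and the opening at its end, in the units of the state.
- r.sense(): the state, without advancing time (a new reading comes with each control period).
- r.snapshot(name): name is "side" or "top"; returns (picture, depth): 384x512x3 uint8, blue, green, red; 384x512 float32, mm along the optical axis (not along the pixel's ray), 0 where there is no reading.
- r.get_calibration(name): a dict with "mtx" (3x3 intrinsics, pixels), "cam_to_world" (4x4, takes a point from camera to world coordinates). Camera axes: x right, y down, z forward; pixel columns grow to the right and rows downward; lengths in mm; the calibration is good to about 2 mm. A picture is of the moment at which its call begins. get_calibration takes no time and is no camera call.
- r.hand_in(): hands the job in, once; it reports no verdict.
Trained networks look in the newest picture that a camera, given by its name, has taken for a name from the list of things; names that differ only in an ending like _2 or _b are one class to them, and where a whole thing is asked for, a point or a joint stands for the part that bears it (a point fixed in the world has none). Each returns a list of dicts, best first, with "conf" (0 to 1); they miss things now and then, are a little off and sometimes report something else, mostly with a low value. They report only what shows in the picture. A call takes as long as a camera call.
- r.look_for(thing, camera): "extent" ([left, top, right, bottom] in pixels, round what is visible of it).
- r.landmark_of(thing, camera): "pixel" ([column, row] in pixels: a listed point, or the origin of a listed thing).
The state is a dict: "time": time; "joint_pos": joint angles; "qd": joint speeds; "joint_efforts": joint torques, N m; "tool_pos": TCP position; "tcp_rot": TCP orientation; "ft_force": force on the tool from outside, world axes, zero at the start; "wrist_torque": the same for the moment, N m; "finger_gap": finger opening in mm.
Only numpy, scipy, OpenCV 4.12 (cv2) and the standard library are available. Lean on these libraries where they do the work, as an engineer would, in place of code of your own. Each camera call takes 0.05 s, during which the arm holds its last target.

### The job

The small strap winch on the bench was wound one notch too far, so the slot in its drum no longer lines up with the gap between the guide rollers. Only pushing with the outside of a fingertip, tip the pawl by its red-knobbed lever fully back off the ratchet wheel, push the upper spoke of the star handle away from you to turn the wheel back one notch until the drum slot is level, then tip the pawl down again so that it sits in the teeth and locks the wheel. Push gently, take nothing between the fingers, and leave the loose things round the winch where they stand.

Things in the scene. Friction and masses are not known exactly. Their poses are not given: they have to be found in the camera images.
- strap_winch: strap winch, dark green steel frame on a base plate 144 x 120 mm, bolted down. Origin on the bench, straight under the middle of the drum axis. x: level, away from the robot side (from the guide rollers to the pawl's pivot); y: level, along the drum axis, to the left seen from the robot; z: up. All offsets given below (winch x, y, z) are in this frame, z from the bench.
- drum_axis (a point): middle of the drum, on the axis (along winch y) of drum, ratchet wheel and star handle, 68 mm above the bench. Aluminium drum 36 mm thick with an 8 mm slot right through, between cheek plates at |y| 35 to 40 mm; two guide rollers at x -57, z 58 and 78 mm. The ratchet wheel (8 teeth, outer radius 42 mm) is at y +42 to +52 mm, the four-spoked star handle at y -70 mm.
- ratchet_wheel (a joint): angle (rad) of drum, ratchet wheel and star handle, one piece. 0 = drum slot level; falls as the wheel is turned back (its top moves away, winch +x). One notch is 0.785; it starts at 0.72 to 0.90. With the pawl down in the notch wanted it has play from -0.10 (tooth on pawl) to +0.25. Pawl up: turns both ways against 0.07 N m of friction and stays where left.
- top_spoke_knob (a point): centre of the black ball (20 mm) on the end of the spoke to push, an 11 mm steel rod; 52 mm from the drum axis, at winch y -70 mm. At wheel angle a the spoke leans a - 0.393 rad from upright, positive towards the robot side: about 22 degrees towards it at the start, 22 degrees away from it when the slot is level.
- pawl_pivot (a point): on the pawl's pivot axis (along winch y), in the middle of its nose arm: winch x +44, y +47, z 99 mm. The green cheek and the stop pin beside it reach up to z 128 mm, the ratchet wheel to z 110 mm. The nose arm, 38 mm long, lies towards the robot side onto the top of the wheel. Overhead, a wall shelf's underside is 0.56 m above the bench from world x 0.64 on.
- pawl (a joint): angle (rad) of the pawl. 0 = nose down between the teeth; grows as its lever is tipped away (winch +x), which lifts the nose; 0.87 = fully back on the stop pin. The knob's weight carries it over: it tips back onto the pin by itself above about 0.6 and falls down by itself below about 0.4. Under 1 N at the knob moves it. Above 0.25 the nose is clear of the teeth.
- pawl_knob (a point): centre of the red ball (20 mm) on the end of the pawl's lever, an 8 mm rod; 55 mm from the pivot axis, at winch y +66 mm. Pawl down: winch x +21, z 149 mm; pawl fully back: x +67, z 149 mm.
- thread_tan_mid (a point): middle (half-way up) of the tan thread spool standing left of the winch, diameter 40, height 60 mm, loose
- wax_cake_mid (a point): middle of the yellow wax cake, diameter 48, height 18 mm, loose, right of the winch
- snap_setter_mid (a point): middle of the steel snap setter standing upright right of the winch, diameter 18, height 94 mm, loose
- dye_white_mid (a point): middle of the white dye bottle with black cap that stands on the open bench well right of the winch, diameter 43, height 83 mm, loose
- card_holder_mid (a point): middle of the card holder standing on its long edge near the front of the bench, right of the winch, 22 x 88 x 62 mm, loose
- spring_clamp_mid (a point): middle of the black spring clamp lying flat behind and left of the winch, 39 x 103 x 16 mm, loose

How it is judged (in metres and radians):
On the way, in this order (a step that is already met when the one before it is completed fails the run):
1. the pawl is tipped fully back off the wheel (value of joint pawl above 0.7 rad), for 0.2 s.
2. with the pawl up, the wheel is pushed back about a notch (value of joint pawl above 0.5 rad and value of joint ratchet_wheel between -0.3 and 0.2 rad), for 0.2 s.
At the end, for the whole second after the job is handed in: The pawl's nose is down in the teeth (pawl angle under 0.05 rad), and the wheel is at rest one notch back with the drum slot level to within about 7 degrees (wheel angle -0.14 to 0.13 rad) (value of joint pawl below 0.05 rad and value of joint ratchet_wheel between -0.14 and 0.13 rad and velocity of joint ratchet_wheel between -0.05 and 0.05 rad/s); the robot touches nothing.
It fails at once if the wheel or the star handle was pushed hard (over 30 N) (contact force between the fingers and ratchet_wheel above 30 N).
It fails at once if the pawl was pushed hard (over 30 N) (contact force between the fingers and pawl above 30 N).
It fails at once if a knob of the winch was taken between the fingers ((distance between the grasp point and pawl_knob below 0.013 m and contact force between the fingers and pawl above 0.5 N) or (distance between the grasp point and top_spoke_knob below 0.013 m and contact force between the fingers and ratchet_wheel above 0.5 N)).
It fails at once if a bystander was shifted or lifted (over 20 mm) (distance of any of thread_tan_mid, wax_cake_mid, snap_setter_mid, dye_white_mid, card_holder_mid, spring_clamp_mid from where it was at the start of the episode above 0.02 m).
It also fails if it takes over 48 s, if anything falls off the work surface, if the arm or the gripper's body presses on something with over 40 N, if the wrist force passes 120 N, or if a joint passes its speed limit or range.

## Working session

There is one attempt and no reset: what is moved stays moved. The work goes in short steps, Python scripts to look and compute and a shell command to move; the robot and the scene stay as the last step left them, time stands still between calls to the robot, and variables do not carry over. Pictures are saved under pics/ and viewed, and the job is handed in when it is done.

```bash
ls; mkdir -p pics
python3 - <<'E'
from bench import r
import cv2,json
print(r.sense())
for c in ("side","top"):
    p,d=r.snapshot(c); cv2.imwrite(f"pics/{c}0.png",p)
    k=r.get_calibration(c); print(c,k)
    for t in ("strap_winch","drum_axis","top_spoke_knob","pawl_pivot","pawl_knob","snap_setter_mid","thread_tan_mid","wax_cake_mid","dye_white_mid","card_holder_mid","spring_clamp_mid"):
        print(t,[(x["pixel"],round(x["conf"],2)) for x in r.landmark_of(t,c)[:2]])
E
```

```text
pics
{'time': 0.0, 'joint_pos': array([-6.83182578e+01,  7.51462287e+00,  8.53322003e+01, -3.25201922e-03,
        8.72618458e+01, -4.89379416e+00]), 'qd': array([ 0.01058913, -0.0050839 ,  0.07230195,  0.0986367 ,  0.02119673,
        0.0436545 ]), 'joint_efforts': array([-3.60005279e-04, -5.69404542e+01, -5.00553238e+01, -4.64662044e-04,
        1.46837987e-02, -1.72670752e-05]), 'tool_pos': array([ 268.20775793, -536.07383821,  230.22150643]), 'tcp_rot': array([-1.79891450e+02, -6.03427319e-03,  2.65756890e+01]), 'ft_force': array([-0.31101571, -0.27746187, -0.24962574]), 'wrist_torque': array([-0.01508716, -0.01375936,  0.04861217]), 'finger_gap': 85.10423866432461}
side {'mtx': array([[380.58034086,   0.        , 250.70443704],
       [  0.        , 380.58034086, 192.13618249],
       [  0.        ,   0.        ,   1.        ]]), 'cam_to_world': array([[-8.58758227e-01, -2.72370310e-01,  4.33991615e-01,
         1.40292292e+01],
       [-5.12291181e-01,  4.72277148e-01, -7.17294947e-01,
         6.83411460e+02],
       [-9.59447520e-03, -8.38313014e-01, -5.45104794e-01,
        
[... 872 characters left out ...]
.92546792e-03, -1.02388879e-02,
        -1.21157898e+02],
       [ 1.09150997e-02, -9.05958050e-02, -9.95827927e-01,
         1.01890062e+03],
       [ 0.00000000e+00,  0.00000000e+00,  0.00000000e+00,
         1.00000000e+00]])}
strap_winch [([260.8, 206.6], 0.84)]
drum_axis [([257.3, 207.1], 0.9)]
top_spoke_knob [([286.3, 190.0], 0.59)]
pawl_pivot [([232.7, 201.9], 0.73), ([258.1, 208.5], 0.49)]
pawl_knob [([211.6, 227.3], 0.75)]
snap_setter_mid [([296.8, 163.1], 0.57), ([283.3, 188.7], 0.39)]
thread_tan_mid [([210.3, 228.7], 0.66)]
wax_cake_mid [([308.0, 177.4], 0.64)]
dye_white_mid [([363.7, 167.2], 0.66)]
card_holder_mid [([354.7, 234.6], 0.84)]
spring_clamp_mid [([145.2, 153.1], 0.59)]
```

Run:
```python
import cv2
a=cv2.imread("pics/side0.png")[110:310,100:366];cv2.imwrite("pics/side0c.png",cv2.resize(a,None,fx=3,fy=3,interpolation=cv2.INTER_CUBIC))
a=cv2.imread("pics/top0.png")[120:270,120:386];cv2.imwrite("pics/top0c.png",cv2.resize(a,None,fx=3,fy=3,interpolation=cv2.INTER_CUBIC))
```

```text
(no output)
```

View pics/side0c.png

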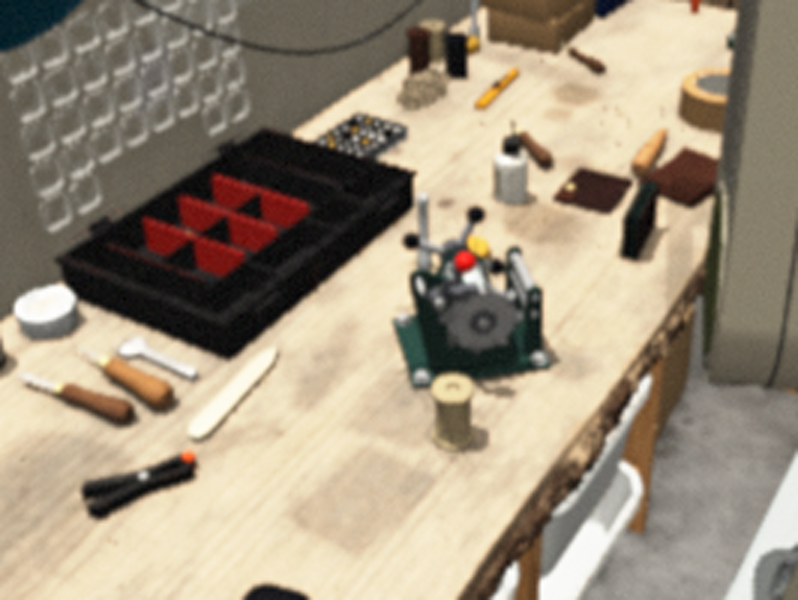

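View pics/top0c.png

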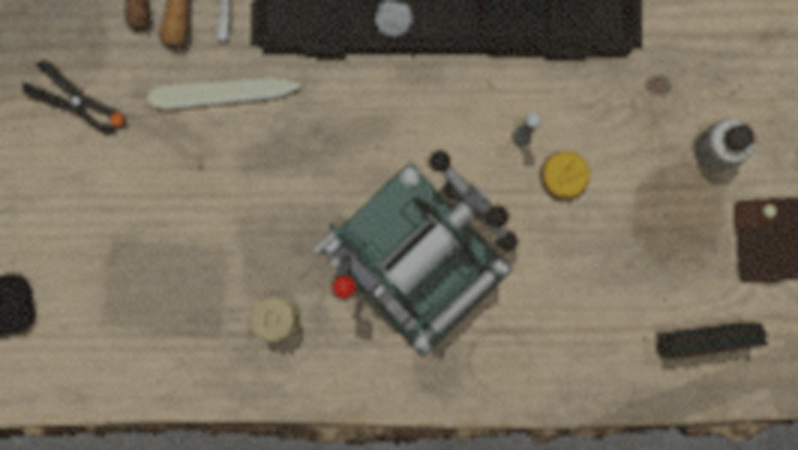

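View pics/top0.png

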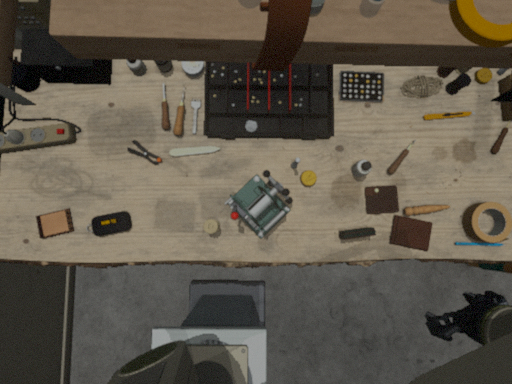

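The winch is yawed about +40°. The red knob is at top (235,216) and side (255,197). The upper spoke's black ball is at top (286,192) and side (259,182). Next I fit the winch pose from both views.

```bash
cat > h.py <<'E'
import numpy as np,cv2
from bench import r
def proj(c,P):
    k=r.get_calibration(c);T=np.linalg.inv(k["cam_to_world"]);q=T[:3,:3]@np.asarray(P,float)+T[:3,3]
    q=k["mtx"]@q;return q[:2]/q[2]
def W(p,loc):
    x,y,yaw=p[:3];c,s=np.cos(yaw),np.sin(yaw)
    return np.array([x+c*loc[0]-s*loc[1],y+s*loc[0]+c*loc[1],loc[2]])
def spoke(a,k=0):
    l=a-0.393+k*np.pi/2
    return [-52*np.sin(l),-70,68+52*np.cos(l)]
def unproj(c,px,z):
    k=r.get_calibration(c);M=k["cam_to_world"];v=M[:3,:3]@np.linalg.inv(k["mtx"])@[px[0],px[1],1];o=M[:3,3]
    return o+v*(z-o[2])/v[2]
E
python3 - <<'E'
from h import *
from scipy.optimize import least_squares
for c in("top","side"):
    im=cv2.imread(f"pics/{c}0.png").astype(int)
    m=(im[...,2]>140)&(im[...,1]<70)&(im[...,0]<80)
    b=(slice(190,230),slice(225,270)); ys,xs=np.nonzero(m[b]);print(c,xs.mean()+225,ys.mean()+190,len(xs))
t=lambda u,v:(u/3+120-.3,v/3+120-.3)
s=lambda u,v:(u/3+100-.3,v/3+110-.3)
obs=[("top",[21,66,149],t(344,287)),("side",[21,66,149],s(466,261)),
("top",0,t(498,215)),("top",1,t(507,242)),("top",3,t(440,161)),("side",0,s(476,215)),("side",3,s(411,241)),("side",1,s(497,267))]
def f(p):
    e=[]
    for c,l,px in obs:
        L=l if isinstance(l,list) else spoke(p[3],l)
        e+=list(proj(c,W(p,L))-px)
    return np.array(e)
x0=unproj("top",(257.3,207.1),68)
S=least_squares(f,[x0[0],x0[1],.7,.8],loss="soft_l1")
print(S.x,np.degrees(S.x[2]));print(f(S.x).reshape(-1,2).round(1))
p=S.x; np.save("pose.npy",p)
for c in("top","side"):
    im=cv2.imread(f"pics/{c}0.png");x0,y0=(200,150) if c=="top" else (200,150)
    im=cv2.resize(im[y0:y0+110,x0:x0+130],None,fx=6,fy=6,interpolation=cv2.INTER_CUBIC)
    pts=[[sx*72,sy*60,3] for sx in(1,-1) for sy in(1,-1)]+[[0,0,68],[44,47,99],[-57,-35,78],[-57,35,78]]+[spoke(p[3],k) for k in range(4)]+[[21,66,149]]
    for L in pts:
        q=(proj(c,W(p,L))+.5-[x0,y0])*6;cv2.circle(im,tuple(int(v) for v in q),4,(255,0,255),1)
    cv2.imwrite(f"pics/fit_{c}.png",im)
for n,z,px in (("snap",47,None),("thread",30,(210.3,228.7))):
    pass
print("knob",W(p,[21,66,149]),"spoke",W(p,spoke(p[3])))
E
```

```text
top 234.08333333333334 215.08333333333334 24
side 254.41176470588235 196.38235294117646 34
[ 491.52197067 -137.377701      0.76793336    0.86279728] 43.999340581916
[[-0.   0.3]
 [-0.5  0.2]
 [-0.1  0.6]
 [ 0.3 -0.1]
 [ 0.1  0.3]
 [-0.2 -0.5]
 [-0.1 -0.2]
 [-0.5 -0.4]]
knob [460.78136833 -75.3130946  149.        ] spoke [ 523.2135352  -204.08458761  114.36632417]
```

View pics/fit_top.png

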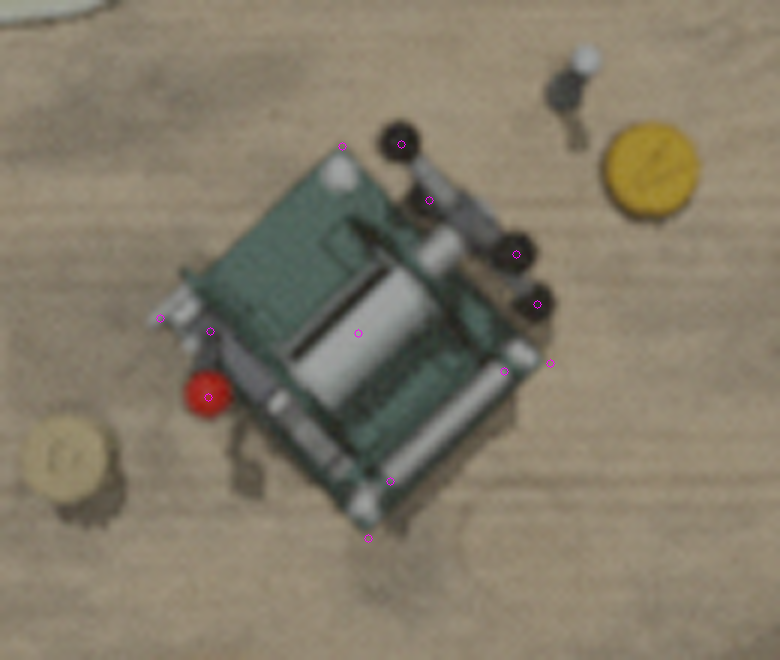

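View pics/fit_side.png

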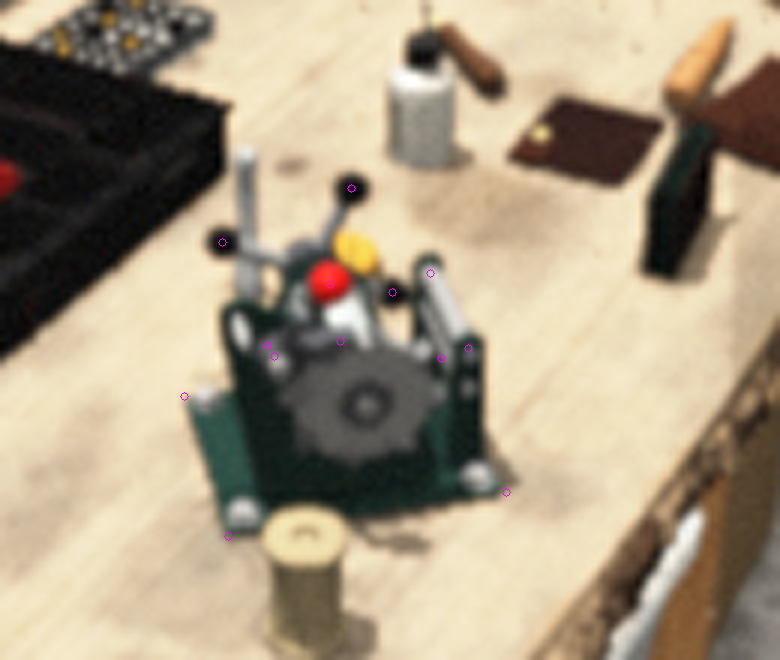

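```bash
cat >> h.py <<'E'
from scipy.spatial.transform import Rotation as R
def delta(loc,yaw=None):
    p=np.load("pose.npy");s=r.sense();A=R.from_euler("xyz",s["tcp_rot"],degrees=True)
    B=R.from_euler("xyz",[180,0,np.degrees(p[2])],degrees=True)
    print("t",round(s["time"],2),"dpos m",A.inv().apply(W(p,loc)-s["tool_pos"]).round(1)/1000,"rot",(A.inv()*B).as_rotvec().round(3),"F",s["ft_force"].round(1))
def where():
    p=np.load("pose.npy");s=r.sense();c,sn=np.cos(p[2]),np.sin(p[2]);d=s["tool_pos"]-[p[0],p[1],0]
    print("winch-frame tcp",np.round([c*d[0]+sn*d[1],-sn*d[0]+c*d[1],d[2]],1),s["tcp_rot"].round(1),"F",s["ft_force"].round(1),"gap",round(s["finger_gap"],1),"t",s["time"])
E
python3 -c "
from h import *
delta([-25,66,220]);delta([-25,66,138])
p=np.load('pose.npy')
print(unproj('top',(297.5,160),94),W(p,[0,-70,0]))"
```

```text
t 1.2 dpos m [ 0.3345 -0.3127  0.0113] rot [ 0.     0.    -0.304] F [ 0.  -0.8  0.1]
t 1.2 dpos m [ 0.3345 -0.3127  0.0933] rot [ 0.     0.    -0.304] F [ 0.  -0.8  0.1]
[ 610.25425892 -237.42741314   94.        ] [ 540.14747708 -187.73204666    0.        ]
```

```bash
python3 -m crank '[[[0.033,-0.031,0.001,0,0,-0.03],[0.084,-0.078,0.003,0,0,-0.09],[0.134,-0.125,0.005,0,0,-0.15],[0.184,-0.172,0.007,0,0,-0.21],[0.234,-0.219,0.009,0,0,-0.27],[0.284,-0.266,0.011,0,0,-0.304],[0.32,-0.299,0.011,0,0,-0.304],[0.3345,-0.3127,0.011,0,0,-0.304],[0.3345,-0.3127,0.011,0,0,-0.304]]]' 1 20; python3 -c "
from h import *
where();delta([-25,66,138]);p,d=r.snapshot('top');cv2.imwrite('pics/t1.png',p)"
```

```text
time: 2.33
tool_pos: [428.3, -105.1, 220.5]
tcp_rot: [180.0, -0.0, 44.2]
ft_force: [0.2, -0.4, -0.9]
finger_gap: 0.3
winch-frame tcp [-23.   67.2 220.5] [180.   -0.   44.2] F [ 0.2 -0.4 -0.9] gap 0.3 t 2.325
t 2.33 dpos m [-0.002   0.0011  0.0825] rot [ 0.    -0.001  0.004] F [ 0.2 -0.4 -0.9]
```

View pics/t1.png

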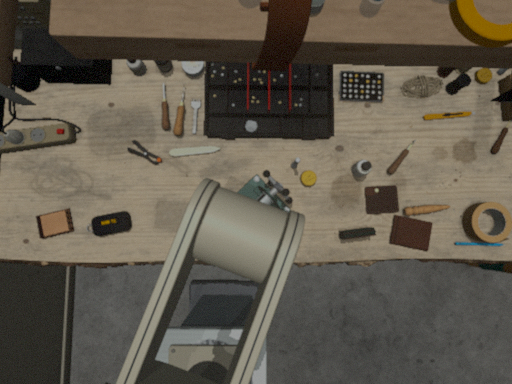

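The arm hides the pawl in the top view, so I'll rely on the side view. Fingers are shut; descending beside the knob.

```bash
python3 -m crank '[[[-0.002,0.001,0.03,0,0,0],[-0.002,0.001,0.06,0,0,0],[-0.002,0.001,0.08,0,0,0],[-0.002,0.001,0.0815,0,0,0],[-0.002,0.001,0.0815,0,0,0]]]'; python3 -c "
from h import *
where();p,d=r.snapshot('side');cv2.imwrite('pics/s2.png',cv2.resize(p[100:250,150:350],None,fx=4,fy=4,interpolation=cv2.INTER_CUBIC))"
```

```text
time: 3.0
tool_pos: [427.4, -109.6, 139.7]
tcp_rot: [179.9, -0.0, 44.1]
ft_force: [0.9, -0.3, 0.1]
finger_gap: -0.1
winch-frame tcp [-26.8  64.5 139.7] [179.9  -0.   44.1] F [ 0.9 -0.3  0.1] gap -0.1 t 3.0
```

View pics/s2.png

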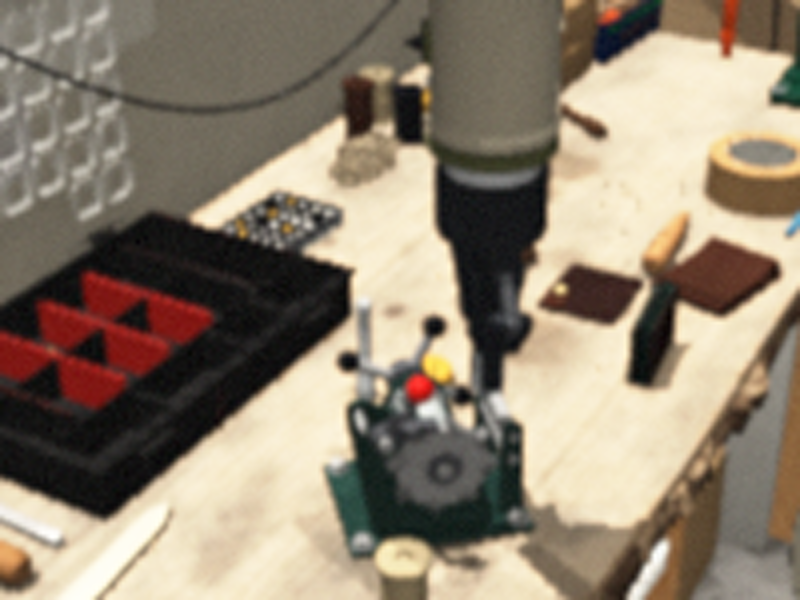

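```bash
python3 -c "
from h import *
print(proj('side',r.sense()['tool_pos']))"
python3 -m crank '[[[0.008,-0.0015,0.001,0,0,0],[0.016,-0.0015,0.001,0,0,0],[0.022,-0.0015,0.001,0,0,0],[0.027,-0.0015,0.001,0,0,0],[0.032,-0.0015,0.001,0,0,0],[0.037,-0.0015,0.001,0,0,0],[0.042,-0.0015,0.001,0,0,0],[0.047,-0.0015,0.001,0,0,0]]]'; python3 -c "
from h import *
where();p,d=r.snapshot('side');cv2.imwrite('pics/s3.png',cv2.resize(p[130:250,200:340],None,fx=5,fy=5,interpolation=cv2.INTER_CUBIC))"
```

```text
[270.78128344 196.94484361]
time: 4.05
tool_pos: [460.7, -75.5, 139.1]
tcp_rot: [179.9, -0.0, 44.1]
ft_force: [-0.4, -0.3, -0.2]
finger_gap: 0.1
winch-frame tcp [ 20.8  65.9 139.1] [179.9  -0.   44.1] F [-0.4 -0.3 -0.2] gap 0.1 t 4.05
```

View pics/s3.png

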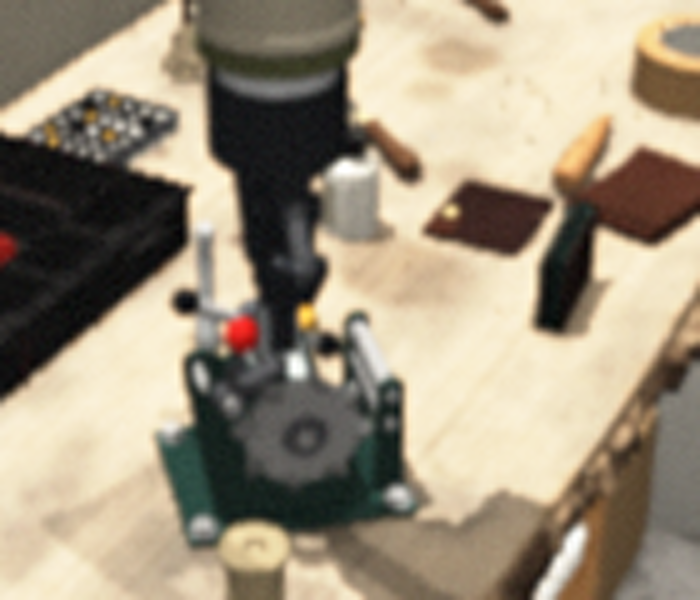

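The pawl is tipping: the red knob now sits at crop (242,333), just left of the fingertip at (280,330). Continuing the push.

```bash
python3 -m crank '[[[0.005,0,0,0,0,0],[0.010,0,0,0,0,0],[0.015,0,0,0,0,0],[0.020,0,0,0,0,0],[0.0235,0,0,0,0,0],[0.0235,0,0,0,0,0],[0.0235,0,0,0,0,0],[0.0235,0,0,0,0,0]]]'; python3 -c "
from h import *
where();p,d=r.snapshot('side');cv2.imwrite('pics/s4.png',cv2.resize(p[130:250,200:340],None,fx=5,fy=5,interpolation=cv2.INTER_CUBIC))
print(5*(proj('side',W(np.load('pose.npy'),[67,66,149]))-[200,130]))"
```

```text
time: 5.1
tool_pos: [477.8, -58.9, 139.2]
tcp_rot: [179.9, -0.0, 44.1]
ft_force: [0.3, 0.2, 0.1]
finger_gap: 0.1
winch-frame tcp [ 44.6  66.  139.2] [179.9  -0.   44.1] F [0.3 0.2 0.1] gap 0.1 t 5.1
[191.73327182 345.74652251]
```

View pics/s4.png

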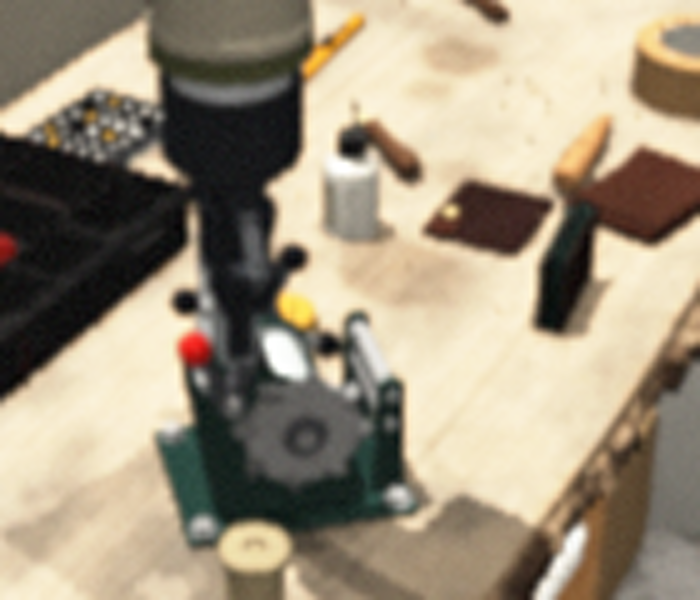

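The red knob is at (195,350), against a predicted fully-back position of (192,346), so the pawl is up. Now backing off, going up and over to the spoke.

```bash
python3 -m crank '[[[-0.015,0,0,0,0,0],[-0.02,0,-0.03,0,0,0],[-0.04,0.005,-0.06,0,0,0],[-0.065,0.05,-0.06,0,0,0],[-0.09,0.095,-0.06,0,0,0],[-0.104,0.13,-0.06,0,0,0],[-0.104,0.136,-0.06,0,0,0],[-0.104,0.136,-0.06,0,0,0]]]'; python3 -c "
from h import *
where();delta([-60,-70,106]);p,d=r.snapshot('side');cv2.imwrite('pics/s5.png',cv2.resize(p[130:250,200:340],None,fx=5,fy=5,interpolation=cv2.INTER_CUBIC))"
```

```text
time: 6.15
tool_pos: [497.0, -229.0, 199.1]
tcp_rot: [179.9, -0.0, 44.1]
ft_force: [0.2, -0.1, -0.2]
finger_gap: -0.0
winch-frame tcp [-59.7 -69.7 199.1] [179.9  -0.   44.1] F [ 0.2 -0.1 -0.2] gap -0.0 t 6.15
t 6.15 dpos m [-0.0004  0.0002  0.0931] rot [ 0.001 -0.001  0.001] F [ 0.2 -0.1 -0.2]
```

View pics/s5.png

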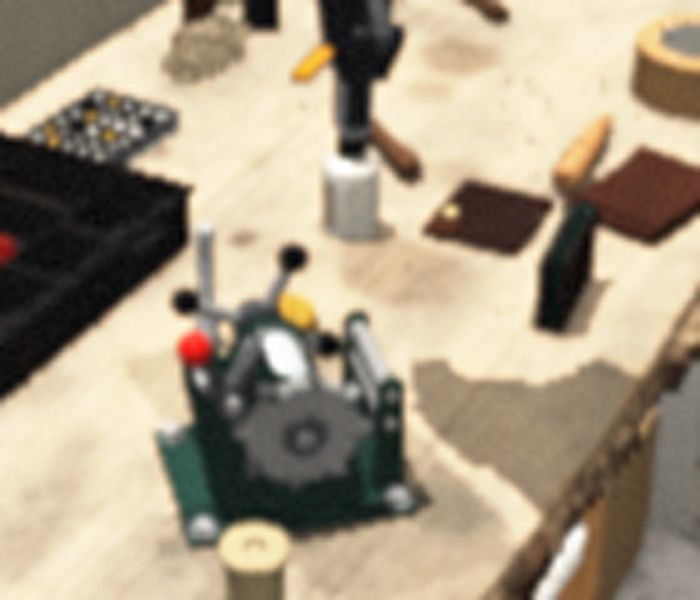

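The pawl stays back with no contact: red knob at (195,350), upper spoke ball at (292,257). Descending.

```bash
python3 -m crank '[[[0,0,0.03,0,0,0],[0,0,0.06,0,0,0],[0,0,0.085,0,0,0],[0,0,0.093,0,0,0],[0,0,0.093,0,0,0]]]'; python3 -m crank '[[[0.006,0,0,0,0,0],[0.012,0,0,0,0,0],[0.016,0,0,0,0,0],[0.02,0,0,0,0,0],[0.024,0,0,0,0,0],[0.028,0,0,0,0,0],[0.032,0,0,0,0,0],[0.036,0,0,0,0,0]]]'; python3 -c "
from h import *
where();p,d=r.snapshot('side');cv2.imwrite('pics/s6.png',cv2.resize(p[130:250,200:340],None,fx=5,fy=5,interpolation=cv2.INTER_CUBIC))"
```

```text
time: 6.82
tool_pos: [496.9, -227.7, 106.3]
tcp_rot: [180.0, -0.0, 44.1]
ft_force: [0.2, 0.7, 0.4]
finger_gap: -0.1
time: 7.82
tool_pos: [522.9, -202.3, 106.2]
tcp_rot: [180.0, -0.0, 44.2]
ft_force: [-1.7, -1.2, 1.5]
finger_gap: -0.0
winch-frame tcp [-22.5 -68.5 106.2] [180.   -0.   44.2] F [-1.7 -1.2  1.5] gap -0.0 t 7.825
```

View pics/s6.png

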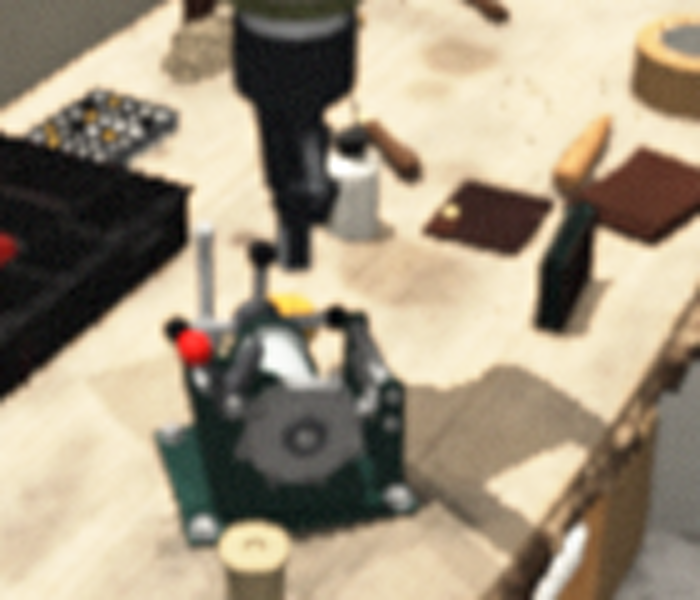

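The wheel is turning with about 2 N: the ball is at (262,252), with the fingertip to its right. Continuing.

```bash
python3 -m crank '[[[0.004,0.001,0,0,0,0],[0.008,0.001,0,0,0,0],[0.012,0.001,0,0,0,0],[0.015,0.001,0,0,0,0],[0.018,0.001,0,0,0,0],[0.02,0.001,0,0,0,0],[0.021,0.001,0,0,0,0],[0.021,0.001,0,0,0,0],[0.021,0.001,0,0,0,0]]]'
cat >> h.py <<'E'
def view(n):
    p,d=r.snapshot('side');P=np.load('pose.npy');c='side'
    im=cv2.resize(p[140:220,220:320],None,fx=8,fy=7.5,interpolation=cv2.INTER_CUBIC);im=cv2.resize(p[145:220,220:320],None,fx=8,fy=8,interpolation=cv2.INTER_CUBIC)
    for a,col in((0,(255,0,255)),(.13,(255,255,0)),(-.14,(0,255,255))):
        for k in(0,1,3):
            q=(proj(c,W(P,spoke(a,k)))+.5-[220,145])*8;cv2.circle(im,tuple(int(v) for v in q),3,col,-1)
    cv2.imwrite(f'pics/{n}.png',im)
E
python3 -c "
from h import *
where();view('s7')"
```

```text
time: 9.0
tool_pos: [538.9, -188.0, 106.2]
tcp_rot: [180.0, -0.1, 44.2]
ft_force: [-1.3, -0.7, 0.2]
finger_gap: -0.2
winch-frame tcp [ -1.  -69.3 106.2] [ 1.80e+02 -1.00e-01  4.42e+01] F [-1.3 -0.7  0.2] gap -0.2 t 9.0
```

View pics/s7.png

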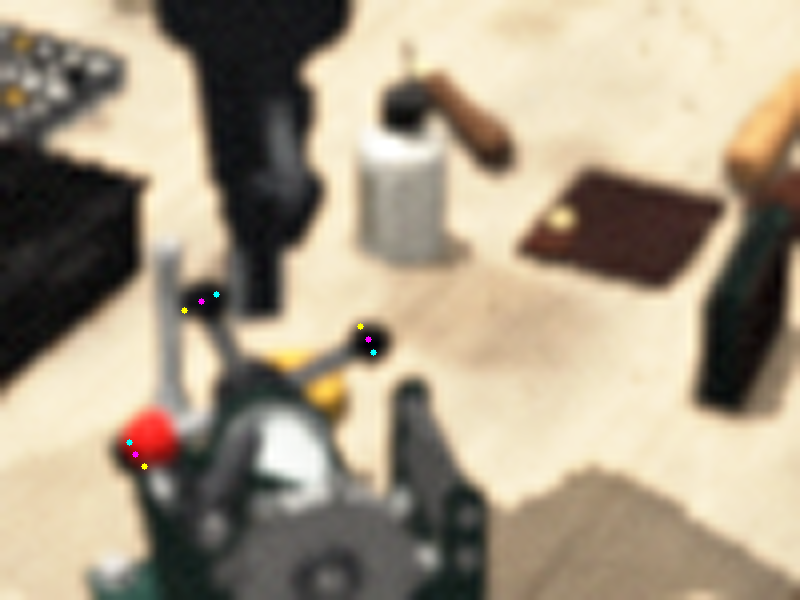

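The ball is at about (207,300), just short of the a=0 marker, giving roughly 0.04 rad. I'll nudge it 1.5 mm, then retreat and go round behind the pawl knob.

```bash
python3 -m crank '[[[0.001,0,0,0,0,0],[0.0015,0,0,0,0,0],[0.0015,0,0,0,0,0],[-0.005,0,0,0,0,0],[-0.015,0,0,0,0,0],[-0.015,0,-0.03,0,0,0],[-0.015,0,-0.07,0,0,0],[-0.015,0,-0.1,0,0,0],[-0.015,0,-0.1,0,0,0]]]'; python3 -c "
from h import *
where();view('s8');delta([100,66,206])"
```

```text
time: 10.18
tool_pos: [529.6, -199.8, 210.0]
tcp_rot: [179.6, -0.2, 44.1]
ft_force: [0.0, 0.3, 0.4]
finger_gap: -0.1
winch-frame tcp [-16.  -71.3 210. ] [179.6  -0.2  44.1] F [0.  0.3 0.4] gap -0.1 t 10.175
t 10.22 dpos m [ 0.1166 -0.136   0.0016] rot [ 0.003 -0.002  0.002] F [-0.6 -0.2  0.3]
```

View pics/s8.png

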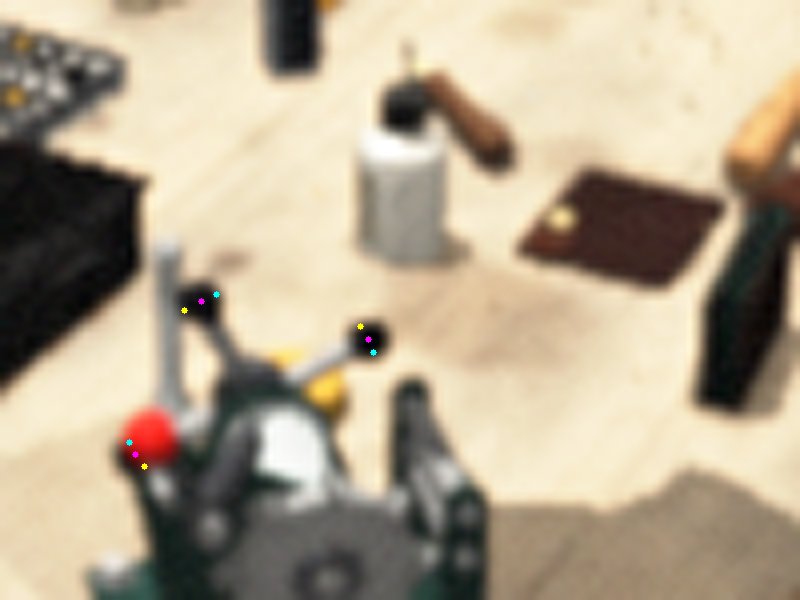

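The spoke ball is at (201,302), right on the a=0 marker, and the pawl is still back at (150,437). Moving behind the pawl knob.

```bash
python3 -m crank '[[[0.02,-0.023,0,0,0,0],[0.045,-0.053,0,0,0,0],[0.07,-0.083,0,0,0,0],[0.095,-0.113,0,0,0,0],[0.112,-0.131,0,0,0,0],[0.117,-0.136,0,0,0,0],[0.117,-0.136,0,0,0,0]]]'; python3 -c "
from h import *
where();delta([100,66,139])"
```

```text
time: 11.1
tool_pos: [517.5, -20.5, 206.7]
tcp_rot: [179.9, -0.1, 44.2]
ft_force: [0.4, 0.3, -0.5]
finger_gap: 0.1
winch-frame tcp [ 99.9  66.1 206.7] [ 1.799e+02 -1.000e-01  4.420e+01] F [ 0.4  0.3 -0.5] gap 0.1 t 11.1
t 11.1 dpos m [ 0.     -0.0001  0.0677] rot [ 0.002 -0.001  0.003] F [ 0.4  0.3 -0.5]
```

```bash
python3 -m crank '[[[0,0,0.025,0,0,0],[0,0,0.05,0,0,0],[0,0,0.067,0,0,0],[0,0,0.067,0,0,0],[0,0,0.067,0,0,0]]]';python3 -m crank '[[[-0.006,0,0,0,0,0],[-0.010,0,0,0,0,0],[-0.014,0,0,0,0,0],[-0.018,0,0,0,0,0],[-0.022,0,0,0,0,0],[-0.026,0,0,0,0,0],[-0.030,0,0,0,0,0],[-0.034,0,0,0,0,0],[-0.037,0,0,0,0,0],[-0.037,0,0,0,0,0]]]'; python3 -c "
from h import *
where();view('s9')"
```

```text
time: 11.72
tool_pos: [518.2, -20.9, 140.6]
tcp_rot: [179.8, -0.1, 44.1]
ft_force: [1.2, 1.0, 0.3]
finger_gap: 0.0
time: 12.98
tool_pos: [491.5, -46.9, 140.5]
tcp_rot: [179.8, -0.1, 44.1]
ft_force: [-0.8, 0.2, 0.1]
finger_gap: 0.1
winch-frame tcp [ 62.9  65.1 140.5] [ 1.798e+02 -1.000e-01  4.410e+01] F [-0.8  0.2  0.1] gap 0.1 t 12.975
```

View pics/s9.png

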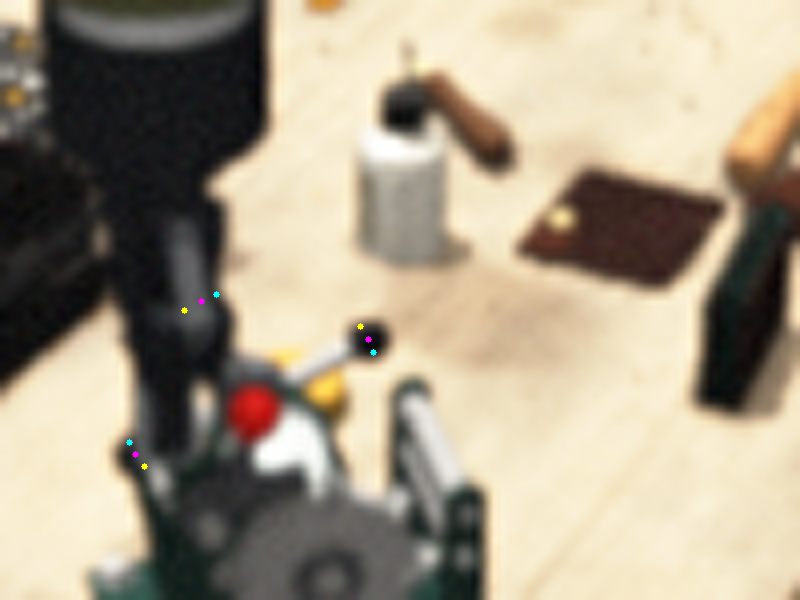

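The knob has dropped to (255,411), but when down it should be near (279,415). It may still be moving or resting on a tooth, so I'll back off and look again.

```bash
python3 -m crank '[[[0.01,0,0,0,0,0],[0.02,0,0,0,0,0],[0.03,0,-0.02,0,0,0],[0.03,0,-0.06,0,0,0],[0.03,0,-0.06,0,0,0]]]'; python3 -c "
from h import *
where();view('s10')
from h import *
P=np.load('pose.npy')
for th in(0,.05,.1,.15,.2,.3):
    l=-.431+th; print(th,(proj('side',W(P,[44+55*np.sin(l),66,99+55*np.cos(l)]))+.5-[220,145])*8)"
```

```text
time: 13.65
tool_pos: [515.8, -25.4, 204.5]
tcp_rot: [179.5, -0.4, 44.2]
ft_force: [0.7, 0.4, -0.1]
finger_gap: -0.1
winch-frame tcp [ 95.2  63.7 204.5] [179.5  -0.4  44.2] F [ 0.7  0.4 -0.1] gap -0.1 t 13.65
0 [280.28720604 419.3432498 ]
0.05 [273.2089613 417.7221505]
0.1 [265.97569684 416.42346843]
0.15 [258.60633564 415.45159736]
0.2 [251.12029293 414.81001797]
0.3 [235.87793222 414.52697327]
```

View pics/s10.png

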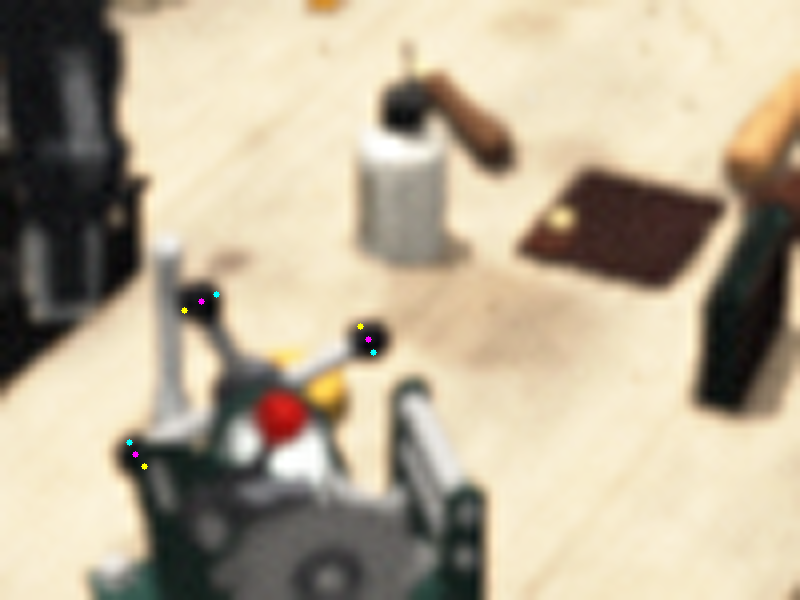

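The knob is now at (281,416), matching the starting pawl-down position, and the spoke balls are on the a=0 markers. The robot is clear, so I'll do one last numeric check and hand in.

```bash
python3 -c "
from h import *
p,d=r.snapshot('side');im=p.astype(int);m=(im[...,2]>140)&(im[...,1]<70)&(im[...,0]<80)
ys,xs=np.nonzero(m[190:230,225:270]);print('red',xs.mean()+225,ys.mean()+190,'start 254.4 196.4')
for t in('thread_tan_mid','dye_white_mid','card_holder_mid','spring_clamp_mid','snap_setter_mid'):print(t,[(x['pixel'],x['conf']) for x in r.landmark_of(t,'side')[:1]])
where();r.hand_in()"
```

```text
red 254.88 196.32 start 254.4 196.4
thread_tan_mid [([249.2, 246.8], 0.74)]
dye_white_mid [([271.8, 166.4], 0.61)]
card_holder_mid [([314.6, 182.9], 0.68)]
spring_clamp_mid [([145.8, 268.7], 0.77)]
snap_setter_mid [([242.6, 188.4], 0.61)]
winch-frame tcp [ 92.6  65.9 199.4] [ 1.799e+02 -1.000e-01  4.410e+01] F [-0.5  0.   0.1] gap 0.1 t 14.0
the job is handed in; nothing more can be done
```

The winch is turned back one notch and the pawl is down in the teeth. I handed the job in at about 14 s; no verdict is reported.

**What I did:** With the fingers shut, I tipped the pawl back by its knob and pushed the upper spoke away until the slot was level. I then tipped the pawl down again from behind. Wrist forces read between moves were never more than about 3 N.

**Last checks:**
- **Pawl:** the red knob is within about 0.5 px of its starting pawl-down position, so the pawl angle is about 0. A picture taken just after the last push showed it still up at about 0.15–0.2 rad. The next picture, after I backed off, showed it fully seated.
- **Wheel:** the spoke balls sit on the markers for a level slot. I judged this by eye from the side camera; the wheel angle was not measured directly.
- **Robot:** at hand-in it was clear of everything, with about 0.5 N on the wrist (sensor noise).
- **Loose things:** the detector put the bottle, card holder, clamp and snap setter within about 2 px of where they began. It put the thread spool about 5 px off in the side view. That looks like detector scatter, because I saw no movement of the spool in the pictures and the finger stayed well above it. I did not re-check the wax cake at the end.

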